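# Press the curved row of coffee capsules home

### The job

The six coffee capsules in the wooden caddy stand proud of their holes: follow the curved row with your closed fingertips, starting at the end next to the glass jar, and press each one gently down in turn until its lid sits on the wood. Grip and lift nothing, keep the caddy where it is, and leave the spare capsules, the milk pod and everything else around alone.

Things in the scene. Friction and masses are not known exactly. Their poses are not given: they have to be found in the camera images.
- caddy: loose dark wooden block, 150 (x) x 330 (y) x 45 mm high, 1.3 kg, with six alike aluminium capsules in a curved row of holes in its top. Origin: centre of its underside, z up, y along its length; -x side towards the robot, within 0.4 rad. In its frame capsules 0 to 5 stand at y = 125, 75, 25, -25, -75, -125 and x = -30, 8, 28, 28, 8, -30 mm.
- cap0 (a joint): how far capsule 0 of the row is pushed down, in m: 0 is fully up, 0.011 is fully home, its lid down on the wood. It starts between 0 and 0.004. It slides straight down under about 3 N and stays where it is left. Home, its sprung seat gives a further 1 mm per 4 N, up to 4 mm, then stops hard, and lifts it back; it counts as home above 0.0085.
- cap0_top (a point): centre of the top face of capsule 0 (the +y end of the row): a flat round lid 37 mm across and 5 mm thick, edge sloped. Its top is 61 mm above the table when the joint reads 0 and 50 mm when home, 5 mm above the wood. Neighbours are 51 to 63 mm apart, centre to centre.
- cap1 (a joint): how far capsule 1 of the row is pushed down, in m: 0 is fully up, 0.011 is fully home, its lid down on the wood. It starts between 0 and 0.004. It slides straight down under about 3 N and stays where it is left. Home, its sprung seat gives a further 1 mm per 4 N, up to 4 mm, then stops hard, and lifts it back; it counts as home above 0.0085.
- cap1_top (a point): centre of the top face of capsule 1: a flat round lid 37 mm across and 5 mm thick, edge sloped. Its top is 61 mm above the table when the joint reads 0 and 50 mm when home, 5 mm above the wood. Neighbours are 51 to 63 mm apart, centre to centre.
- cap2 (a joint): how far capsule 2 of the row is pushed down, in m: 0 is fully up, 0.011 is fully home, its lid down on the wood. It starts between 0 and 0.004. It slides straight down under about 3 N and stays where it is left. Home, its sprung seat gives a further 1 mm per 4 N, up to 4 mm, then stops hard, and lifts it back; it counts as home above 0.0085.
- cap2_top (a point): centre of the top face of capsule 2: a flat round lid 37 mm across and 5 mm thick, edge sloped. Its top is 61 mm above the table when the joint reads 0 and 50 mm when home, 5 mm above the wood. Neighbours are 51 to 63 mm apart, centre to centre.
- cap3 (a joint): how far capsule 3 of the row is pushed down, in m: 0 is fully up, 0.011 is fully home, its lid down on the wood. It starts between 0 and 0.004. It slides straight down under about 3 N and stays where it is left. Home, its sprung seat gives a further 1 mm per 4 N, up to 4 mm, then stops hard, and lifts it back; it counts as home above 0.0085.
- cap3_top (a point): centre of the top face of capsule 3: a flat round lid 37 mm across and 5 mm thick, edge sloped. Its top is 61 mm above the table when the joint reads 0 and 50 mm when home, 5 mm above the wood. Neighbours are 51 to 63 mm apart, centre to centre.
- cap4 (a joint): how far capsule 4 of the row is pushed down, in m: 0 is fully up, 0.011 is fully home, its lid down on the wood. It starts between 0 and 0.004. It slides straight down under about 3 N and stays where it is left. Home, its sprung seat gives a further 1 mm per 4 N, up to 4 mm, then stops hard, and lifts it back; it counts as home above 0.0085.
- cap4_top (a point): centre of the top face of capsule 4: a flat round lid 37 mm across and 5 mm thick, edge sloped. Its top is 61 mm above the table when the joint reads 0 and 50 mm when home, 5 mm above the wood. Neighbours are 51 to 63 mm apart, centre to centre.
- cap5 (a joint): how far capsule 5 of the row is pushed down, in m: 0 is fully up, 0.011 is fully home, its lid down on the wood. It starts between 0 and 0.004. It slides straight down under about 3 N and stays where it is left. Home, its sprung seat gives a further 1 mm per 4 N, up to 4 mm, then stops hard, and lifts it back; it counts as home above 0.0085.
- cap5_top (a point): centre of the top face of capsule 5 (the -y end of the row): a flat round lid 37 mm across and 5 mm thick, edge sloped. Its top is 61 mm above the table when the joint reads 0 and 50 mm when home, 5 mm above the wood. Neighbours are 51 to 63 mm apart, centre to centre.
- jar: glass jar with a steel lid, 90 mm diameter, 120 mm high, 0.5 kg, on the table beyond one end of the caddy (either end); it marks the end where the row begins. Origin at the centre of its underside. Leave alone.
- cup: open white cup without handle, 84 mm across the rim, 70 mm high, on the table beyond the other end of the caddy. Origin at the centre of its underside. Leave alone.
- spare0: spare aluminium capsule standing loose on top of the caddy on the robot side of the row, near the middle, narrow end up: 37 mm rim, 29 mm high. Not part of the row. Origin at the centre of its underside. Leave alone.
- spare1: spare aluminium capsule standing loose on top of the caddy by the far corner at the +y end, narrow end up: 37 mm rim, 29 mm high. Not part of the row. Origin at the centre of its underside. Leave alone.
- pod: white milk pod standing loose on top of the caddy on the robot side of the row, 39 mm wide lid, 22 mm high. Origin at the centre of its underside. Leave alone.
- spoon: steel teaspoon 140 mm long lying on the table beyond the caddy, roughly along the caddy's length. Origin on its underside. Leave alone.
- sachets: white ceramic open holder 70 x 90 x 50 mm high with paper sachets standing in it to 81 mm, on the table beyond the caddy. Origin at the centre of its underside. Leave alone.
- milk: steel canister 60 mm diameter, 90 mm high, on the table beyond the caddy. Origin at the centre of its underside. Leave alone.

How it is judged:
On the way, in this order (a step that is already met when the one before it is completed fails the run):
1. the first capsule of the row, counted from the jar's end, is pressed home (((y of jar in the frame of caddy above 0 m and value of joint cap0 above 0.0085 m) or (y of jar in the frame of caddy below 0 m and value of joint cap5 above 0.0085 m))), for 0.1 s.
2. the second capsule of the row, counted from the jar's end, is pressed home (((y of jar in the frame of caddy above 0 m and value of joint cap1 above 0.0085 m) or (y of jar in the frame of caddy below 0 m and value of joint cap4 above 0.0085 m))), for 0.1 s.
3. the third capsule of the row, counted from the jar's end, is pressed home (((y of jar in the frame of caddy above 0 m and value of joint cap2 above 0.0085 m) or (y of jar in the frame of caddy below 0 m and value of joint cap3 above 0.0085 m))), for 0.1 s.
4. the fourth capsule of the row, counted from the jar's end, is pressed home (((y of jar in the frame of caddy above 0 m and value of joint cap3 above 0.0085 m) or (y of jar in the frame of caddy below 0 m and value of joint cap2 above 0.0085 m))), for 0.1 s.
5. the fifth capsule of the row, counted from the jar's end, is pressed home (((y of jar in the frame of caddy above 0 m and value of joint cap4 above 0.0085 m) or (y of jar in the frame of caddy below 0 m and value of joint cap1 above 0.0085 m))), for 0.1 s.
6. the sixth capsule of the row, counted from the jar's end, is pressed home (((y of jar in the frame of caddy above 0 m and value of joint cap5 above 0.0085 m) or (y of jar in the frame of caddy below 0 m and value of joint cap0 above 0.0085 m))), for 0.1 s.
At the end, for the whole second after the job is handed in: All six capsules of the row are home (lid within 2.5 mm of the wood), having been pressed in order from the jar's end; the caddy and every bystander are within 20 mm of where they began, upright, the caddy flat on the table (value of joint each of cap0, cap1, cap2, cap3, cap4, cap5 above 0.0085 m and distance of each of caddy, jar, cup, spare0, spare1, pod, spoon, sachets, milk from where it was at the start of the episode below 0.02 m and height (world z) of caddy below 0.008 m and angle between caddy's own z axis and vertical below 0.05 rad and linear speed of caddy below 0.02 m/s); the robot touches nothing.
It fails at once if a spare capsule or the milk pod is pushed or lifted more than 20 mm from its place, or tipped (distance of any of spare0, spare1, pod from where it was at the start of the episode above 0.02 m or angle between any of spare0, spare1, pod's own z axis and vertical above 0.5 rad).
It fails at once if the jar, cup, teaspoon, sachet holder or canister is pushed or lifted more than 20 mm from its place, or tipped (distance of any of jar, cup, spoon, sachets, milk from where it was at the start of the episode above 0.02 m or angle between any of jar, cup, spoon, sachets, milk's own z axis and vertical above 0.5 rad).
It fails at once if the caddy is shifted more than 20 mm or lifted off the table (distance of caddy from where it was at the start of the episode above 0.02 m or height (world z) of caddy above 0.008 m).
It fails at once if the fingers press on the caddy or its capsules with more than 30 N (contact force between the fingers and caddy above 30 N).
It also fails if it takes over 53 s, if anything falls off the work surface, if the arm or the gripper's body presses on something with over 40 N, if the wrist force passes 120 N, or if a joint passes its speed limit or range.

### The arm

A 6-joint arm with a two-finger parallel gripper is mounted at the origin on the work surface. World frame = base frame: x ahead of the robot, y to its left, z up, the work surface at z = 0. Lengths are in m, angles in rad, forces in N, time in s.
With the tool pointing down it reaches from about 0.35 to 0.775 m from the base axis. Payload 7.3 kg.
Tool frame: the origin (TCP) lies at the very end of the fingers, on their centre line; the grasp point (between the pads) lies 19 mm behind it; z points along the fingers, y is the line along which they close (so a half turn about z gives the same grasp; the last joint's range is limited). The gripper opens to 92 mm and grips with 3 to 60 N. Pads are 19 mm wide; open, the fingers measure 130 mm over their backs; the gripper's body (75 mm by 190 mm) begins 47 mm behind the grasp point.
Start: joints at [1.204, 0.342, 1.524, -0, 1.275, -0.146], TCP at [0.115, 0.512, 0.227] pointing down, gripper open.
Joint ranges: [-2.53, 2.53], [-0.77, 2.02], [0.04, 2.7], [-1, 4.14], [0.28, 2.66], [-3.11, 3.11]. Speed limits (rad/s): [2.57, 2.57, 3.14, 3.14, 3.14, 3.14].

### API

Orientations are given as [roll, pitch, yaw] about the fixed x, y, z axes, in that order (R = Rz(yaw) Ry(pitch) Rx(roll)).
In Python, from cell import * gives the robot as it stands.
- The arm moves only by the tool step_arm, never from a script. Its argument "commands" is a list of rows, each a list of 7 numbers: the opening, from 0 (shut) to 1 (fully open), then the shift along the world's x, y, z in cm, then the turn, a rotation vector about the world's x, y, z in rad. A call has 1 to 5 rows; each row is the pose to reach, as a shift and turn from the pose commanded when the call began; what a row does not reach only later rows make up. A row lasts 1/12 s, in which the tool goes at most 41.7 mm and 7.16 degrees, less where a joint would pass 70% of its speed; a pose out of reach is approached as far as the arm can. A call with a gripper value outside its range is refused whole. The fingers move at their own pace and stop on an object; "grip_force" is the grip in N (left out, the last holds). Time passes only in rows, so rows that repeat a pose let the fingers close. It gives the time, the measured TCP pose, the force, the opening and the grip force at its end, in the units of the state.
- observe(): the state, without advancing time (a new reading comes with each control period).
- read_camera(name): name is "scene" or "top" or "wrist"; returns the picture (384x512x3 uint8, red, green, blue); there is no depth.
- camera_model(name): a dict with "vfov" (degrees; the focal length in pixels is half the picture's height over the tangent of half this angle, whatever the lens; pixels are square), "cx", "cy" (the principal point, pixels), "k1" (the pictures are not rectified: a ray, as slopes to the right and down, at radius r is drawn at 1 + k1 r^2 times it, then the intrinsics apply), "world_to_cam" (4x4, takes a point from world to camera coordinates). Camera axes: x right, y up, looking along -z (the intrinsics and any distortion apply to the point x, -y, -z); pixel columns grow to the right and rows downward; lengths in m; the calibration is good to about 2 mm. A picture is of the moment at which its call begins: read the wrist's pose just before it. camera_model takes no time and is no camera call; for the wrist camera it gives the pose at the moment of the call.
- hand_in(): hands the job in; it is judged then, once.
The state is a dict: "time": time; "qpos": joint angles; "qvel": joint speeds; "joint_efforts": joint torques, N m; "tool_pos": TCP position; "tool_rot": TCP orientation; "contact_force": force on the tool from outside, world axes, zero at the start; "torque": the same for the moment, N m; "opening": finger opening in m; "grip_force": force on a finger pad.
Only numpy, scipy, OpenCV 4.12 (cv2) and the standard library are available. Lean on these libraries where they do the work, as an engineer would, in place of code of your own. Each camera call takes 0.05 s, during which the arm holds its last target. There are 200 camera calls.

## Working session

There is one attempt and no reset: what is moved stays moved. The work goes in short steps, Python scripts to look and compute and a tool call to move; the robot and the scene stay as the last step left them, time stands still between calls to the robot, and variables do not carry over. Pictures are saved under pics/ and viewed, at most 10 in all, crops included, and the job is handed in when it is done.

Besides the shell and the picture viewer there is one more tool, called after "Request:" as name(argument=value, ...) on one line, values as JSON. step_arm: Moves the arm, as the interface text tells. Its arguments: {"type":"object","properties":{"commands":{"type":"array"},"grip_force":{"type":"number"}},"required":["commands"]}

```bash
mkdir -p pics; ls; python3 - <<'E'
from cell import *
import cv2
for n in("top","scene"):
    cv2.imwrite(f"pics/{n}0.png",cv2.cvtColor(read_camera(n),cv2.COLOR_RGB2BGR))
    m=camera_model(n);print(n,m)
s=observe();print(s)
E
```

```text
pics
top {'vfov': 50.74211583663407, 'cx': 257.5425559178509, 'cy': 184.3261207374956, 'k1': 0.03610435163665326, 'world_to_cam': array([[ 0.02001796, -0.99969031, -0.01478411,  0.02244921],
       [ 0.98309556,  0.01698964,  0.18230324, -0.65135807],
       [-0.1819956 , -0.01818353,  0.9831312 , -0.96223033],
       [ 0.        ,  0.        ,  0.        ,  1.        ]])}
scene {'vfov': 46.273503556569736, 'cx': 257.724880780936, 'cy': 186.13327223988995, 'k1': -0.0886112099381465, 'world_to_cam': array([[-0.74289842,  0.66934059,  0.00922603,  0.47995028],
       [-0.50233283, -0.56654098,  0.65321745,  0.29826754],
       [ 0.44245188,  0.48063967,  0.75711415, -1.54572634],
       [ 0.        ,  0.        ,  0.        ,  1.        ]])}
{'time': 0.1, 'qpos': array([ 1.20399369e+00,  3.42619434e-01,  1.52487583e+00, -1.71025524e-05,
        1.27540588e+00, -1.46021353e-01]), 'qvel': array([-1.56026200e-03, -1.73730584e-03, -3.20160137e-03, -1.59596217e-05,
       -1.13885771e-03,  1.40301557e-03]), 'joint_efforts': array([ 3.17856808e-03, -4.32001197e+01, -2.44694531e+01,  7.21402047e-02,
        5.26507571e-02, -5.20788490e-05]), 'tool_pos': array([0.11484018, 0.51193246, 0.22614785]), 'tool_rot': array([-3.14029571e+00, -1.74207856e-04,  2.92081625e+00]), 'contact_force': array([ 0.39713901, -0.05953704,  0.54308965]), 'torque': array([ 0.00493515, -0.01074918, -0.03559758]), 'grip_force': 0.0, 'opening': 0.09157092300315853}
```

View pics/top0.png

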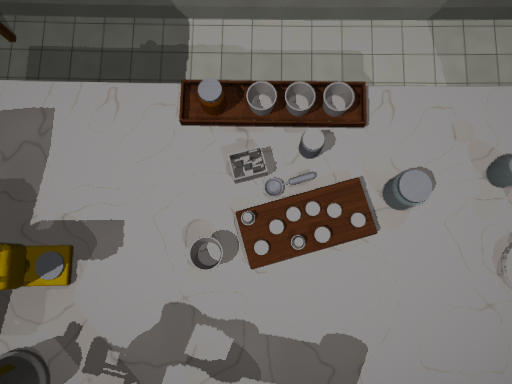

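View pics/scene0.png

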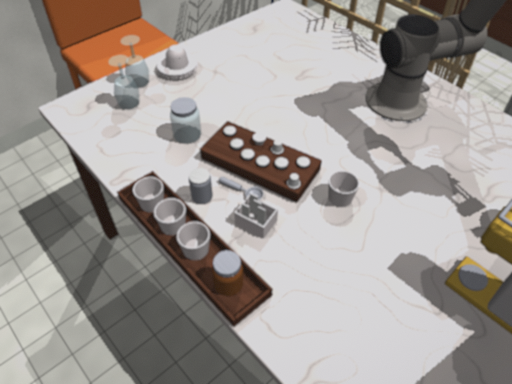

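The top view shows the row at cap0 (262,247), (277,227), (294,214), (313,209), (334,210) and cap5 (358,220). The jar at (410,188) is at the right, which is -y, so the order is cap5 to cap0. The pod is at (322,235), spare0 at (298,242) and spare1 at (248,217). The scene view agrees.

```bash
cat > h.py <<'E'
import numpy as np,cv2
M=np.array([[-30,125],[8,75],[28,25],[28,-25],[8,-75],[-30,-125]])/1e3
def ray(m,px):
    f=192/np.tan(np.radians(m["vfov"]/2)); d=(np.array(px,float)-[m["cx"],m["cy"]])/f
    u=d.copy()
    for _ in range(20): u=d/(1+m["k1"]*(u@u))
    T=m["world_to_cam"]; R=T[:3,:3]
    v=R.T@np.array([u[0],-u[1],-1]); return -R.T@T[:3,3],v
def onz(m,px,z):
    o,v=ray(m,px); return (o+v*(z-o[2])/v[2])[:2]
def proj(m,p):
    T=m["world_to_cam"]; c=T[:3,:3]@p+T[:3,3]; u=np.array([c[0],-c[1]])/-c[2]
    f=192/np.tan(np.radians(m["vfov"]/2)); return u*(1+m["k1"]*(u@u))*f+[m["cx"],m["cy"]]
def blob(g,c,r=11,t=None):
    x0,y0=int(c[0])-r,int(c[1])-r; w=g[y0:y0+2*r+1,x0:x0+2*r+1]
    b,_=(cv2.threshold(w,0,255,cv2.THRESH_OTSU) if t is None else (t,0)); k=(w>b).astype(np.uint8)
    n,l,s,ce=cv2.connectedComponentsWithStats(k); i=1+np.argmin([np.hypot(*(q-r))-.02*a[4] for q,a in zip(ce[1:],s[1:])])
    return ce[i]+[x0,y0],s[i]
def fit(P):
    a,b=M.mean(0),P.mean(0); U,_,V=np.linalg.svd((M-a).T@(P-b)); R=V.T@np.diag([1,np.linalg.det(U@V)])@U.T
    t=b-R@a; return np.arctan2(R[1,0],R[0,0]),t,(R@M.T).T+t
E
python3 - <<'E'
from cell import *
from h import *
np.set_printoptions(precision=4,suppress=True)
im=cv2.imread("pics/top0.png");g=im.min(2);m=camera_model("top")
P=[]
for c in [(262,247),(277,227),(294,214),(313,209),(334,210),(358,220)]:
    p,s=blob(g,c);P.append(onz(m,p,.059));print(p,s)
P=np.array(P);y,t,Q=fit(P);print(y,t);print(Q,(P-Q)*1e3)
# wood contour at z .045
hsv=cv2.cvtColor(im,cv2.COLOR_BGR2HSV);k=cv2.inRange(hsv,(0,90,20),(20,255,200));k[:175]=0;k[280:]=0;k[:,:230]=0;k[:,385:]=0
c=max(cv2.findContours(cv2.morphologyEx(k,cv2.MORPH_CLOSE,np.ones((9,9))),0,1)[0],key=cv2.contourArea)
W=np.array([onz(m,q[0],.045) for q in c],np.float32);print(cv2.minAreaRect(W))
j=onz(m,(415,187),.12);print("jar",j)
for n,q,z in(("pod",(322,235),.067),("sp0",(298,242),.074),("sp1",(248,217),.074),("cup",(207,252),.07)):print(n,onz(m,q,z))
E
```

```text
[260.9167 247.1611] [  3   4  15  15 180]
[276.0994 226.462 ] [  3   4  15  14 171]
[293.117  213.7368] [  3   4  15  15 171]
[312.289  208.2428] [  3   3  15  15 173]
[333.8678 210.0345] [  4   4  15  15 174]
[357.8362 219.5141] [  4   4  15  14 177]
0.29544388292489393 [ 0.5593 -0.0873]
[[ 0.4942  0.0235]
 [ 0.5451 -0.0132]
 [ 0.5788 -0.0553]
 [ 0.5933 -0.1031]
 [ 0.5887 -0.1567]
 [ 0.5669 -0.2156]] [[ 0.1848 -0.3305]
 [ 0.6241 -0.2256]
 [-0.6611 -0.1803]
 [-0.5719  0.0024]
 [ 0.5285  0.197 ]
 [-0.1043  0.5368]]
((0.5593451261520386, -0.08700193464756012), (0.14792871475219727, 0.3273760676383972), 16.961448669433594)
jar [ 0.6397 -0.3359]
pod [ 0.5265 -0.1254]
sp0 [ 0.508  -0.0664]
sp1 [0.5663 0.0561]
cup [0.48   0.1537]
```

Request:
step_arm(commands=[[0,3,-2.6,0,0,0,-0.1],[0,6,-5.2,0,0,0,-0.2],[0,9,-7.8,0,0,0,-0.3],[0,12,-10.4,0,0,0,-0.4],[0,15,-13,0,0,0,-0.5]], grip_force=10)

```text
time: 0.52
tool_pos: [0.2657, 0.3808, 0.2265]
tool_rot: [-3.141, 0.0, 2.417]
contact_force: [0.3, -0.5, -0.5]
opening: 0.0629
grip_force: 0.0
```

Request:
step_arm(commands=[[0,3,-2.6,0,0,0,-0.11],[0,6,-5.2,0,0,0,-0.22],[0,9,-7.8,0,0,0,-0.33],[0,12,-10.4,0,0,0,-0.44],[0,15,-13,0,0,0,-0.555]])

```text
time: 0.93
tool_pos: [0.416, 0.2506, 0.2266]
tool_rot: [-3.141, -0.0, 1.86]
contact_force: [0.9, 0.8, 0.1]
opening: 0.0296
grip_force: 0.0
```

Request:
step_arm(commands=[[0,1,-3.2,0,0,0,0],[0,2,-6.4,0,0,0,0],[0,3,-9.6,0,0,0,0],[0,4,-12.8,0,0,0,0],[0,5,-16,0,0,0,0]])

```text
time: 1.35
tool_pos: [0.465, 0.0906, 0.2264]
tool_rot: [-3.141, -0.0, 1.866]
contact_force: [0.6, 0.6, 0.3]
opening: 0.0006
grip_force: 0.0
```

Request:
step_arm(commands=[[0,1,-3.2,0,0,0,0],[0,2,-6.4,0,0,0,0],[0,3,-9.6,0,0,0,0],[0,4,-12.8,0,0,0,0],[0,5,-16,0,0,0,0]])

```text
time: 1.77
tool_pos: [0.5149, -0.0694, 0.2264]
tool_rot: [-3.141, -0.0, 1.866]
contact_force: [0.6, 0.6, 0.5]
opening: 0.0005
grip_force: 0.0
```

Request:
step_arm(commands=[[0,1,-2.9,0,0,0,0],[0,2.1,-5.8,0,0,0,0],[0,3.1,-8.8,0,0,0,0],[0,4.2,-11.7,0,0,0,0],[0,5.2,-14.6,0,0,0,0]])

```text
time: 2.18
tool_pos: [0.5671, -0.2152, 0.2262]
tool_rot: [-3.141, -0.001, 1.866]
contact_force: [-0.2, -0.4, 0.7]
opening: -0.0
grip_force: 0.0
```

Request:
step_arm(commands=[[0,0,0,-2.5,0,0,0],[0,0,0,-5,0,0,0],[0,0,0,-8,0,0,0],[0,0,0,-10,0,0,0],[0,0,0,-11,0,0,0]])

```text
time: 2.6
tool_pos: [0.5652, -0.2129, 0.1131]
tool_rot: [-3.137, -0.004, 1.866]
contact_force: [0.8, 0.1, 0.1]
opening: 0.0005
grip_force: 0.0
```

```bash
python3 - <<'E'
from cell import *
from h import *
m=camera_model("wrist");s=observe();I=cv2.cvtColor(read_camera("wrist"),cv2.COLOR_RGB2BGR)
cv2.imwrite("pics/w_raw.png",I)
P=np.array([[.4942,.0235],[.5451,-.0132],[.5788,-.0553],[.5933,-.1031],[.5887,-.1567],[.5669,-.2156]])
for p in P:
    q=proj(m,np.r_[p,.058]);print(q)
    cv2.drawMarker(I,tuple(int(v) for v in np.clip(q,-999,999)),(0,0,255),0,12,1)
cv2.imwrite("pics/w1.png",I);print(s["tool_pos"],s["contact_force"])
E
```

```text
[ 260.27783711 -196.08592852]
[ 327.85348488 -116.87314478]
[360.81194815 -25.90650721]
[356.70590146  62.6050888 ]
[320.38998332 144.74054261]
[260.36046111 218.96942792]
[ 0.56518103 -0.2129486   0.1131079 ] [0.79423086 0.05721325 0.05340663]
```

View pics/w1.png

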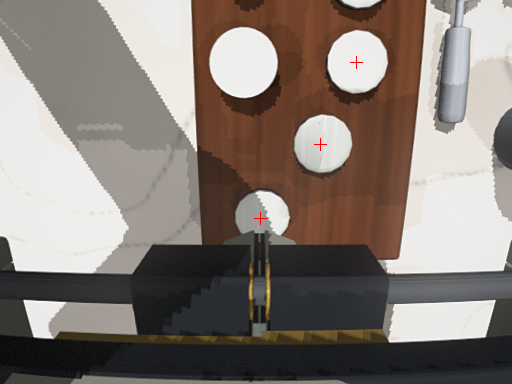

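The wrist view shows the predicted marks on the lid centres of cap5 (260,218), cap4 (320,144) and cap3 (357,62). The pod at (243,62) is well clear, so I'll descend.

Request:
step_arm(commands=[[0,0,0,-1.5,0,0,0],[0,0,0,-3,0,0,0],[0,0,0,-4,0,0,0],[0,0,0,-4.5,0,0,0],[0,0,0,-4.5,0,0,0]])

```text
time: 3.07
tool_pos: [0.5667, -0.2136, 0.0713]
tool_rot: [-3.141, -0.001, 1.866]
contact_force: [-1.0, 0.5, -0.3]
opening: 0.0007
grip_force: 0.0
```

Request:
step_arm(commands=[[0,0,0,-0.2,0,0,0],[0,0,0,-0.4,0,0,0],[0,0,0,-0.6,0,0,0],[0,0,0,-0.8,0,0,0],[0,0,0,-1,0,0,0]])

```text
time: 3.48
tool_pos: [0.5671, -0.2138, 0.0619]
tool_rot: [3.141, 0.0, 1.866]
contact_force: [-0.2, 0.3, 0.1]
opening: -0.0
grip_force: 0.0
```

Request:
step_arm(commands=[[0,0,-0.1,-0.2,0,0,0],[0,0,-0.1,-0.4,0,0,0],[0,0,-0.1,-0.6,0,0,0],[0,0,-0.1,-0.8,0,0,0],[0,0,-0.1,-0.9,0,0,0]])

```text
time: 3.9
tool_pos: [0.567, -0.2149, 0.0527]
tool_rot: [3.141, 0.0, 1.866]
contact_force: [-0.7, -0.5, 2.5]
opening: 0.0007
grip_force: 1.2
```

Request:
step_arm(commands=[[0,0,0,-0.1,0,0,0],[0,0,0,-0.2,0,0,0],[0,0,0,-0.2,0,0,0]])

```text
time: 4.15
tool_pos: [0.567, -0.2149, 0.0507]
tool_rot: [3.141, 0.0, 1.866]
contact_force: [-0.3, -0.8, 1.9]
opening: 0.0004
grip_force: 1.1
```

Request:
step_arm(commands=[[0,0,0,-0.1,0,0,0],[0,0,0,-0.2,0,0,0],[0,0,0,-0.2,0,0,0]])

```text
time: 4.4
tool_pos: [0.567, -0.2149, 0.0489]
tool_rot: [3.141, 0.0, 1.866]
contact_force: [-1.3, -0.5, 4.9]
opening: 0.0002
grip_force: 2.5
```

Cap5 is seated: the force rose from about 2.5 N while sliding to 4.9 N at z 0.049. Next is cap4.

Request:
step_arm(commands=[[0,0,0,1,0,0,0],[0,0,0,2.2,0,0,0],[0,1.1,2.9,2.2,0,0,0],[0,2.2,5.8,2.2,0,0,0],[0,2.2,5.8,1.5,0,0,0]])

```text
time: 4.82
tool_pos: [0.5912, -0.1524, 0.0655]
tool_rot: [3.138, -0.0, 1.869]
contact_force: [0.6, 1.2, 0.2]
opening: 0.0008
grip_force: 0.0
```

Request:
step_arm(commands=[[0,0,0,-0.2,0,0,0],[0,0,0,-0.4,0,0,0],[0,0,0,-0.6,0,0,0],[0,0,0,-0.8,0,0,0],[0,0,0,-1,0,0,0]])

```text
time: 5.23
tool_pos: [0.5888, -0.1573, 0.0538]
tool_rot: [3.141, -0.0, 1.865]
contact_force: [-0.8, 2.4, 2.0]
opening: 0.0003
grip_force: 1.3
```

Request:
step_arm(commands=[[0,0,0,-0.1,0,0,0],[0,0,0,-0.2,0,0,0],[0,0,0,-0.3,0,0,0],[0,0,0,-0.4,0,0,0],[0,0,0,-0.5,0,0,0]])

```text
time: 5.65
tool_pos: [0.5889, -0.1572, 0.0488]
tool_rot: [-3.141, 0.001, 1.866]
contact_force: [-2.4, -1.2, 5.5]
opening: 0.0004
grip_force: 2.7
```

Request:
step_arm(commands=[[0,0,0,1,0,0,0],[0,0,0,2.2,0,0,0],[0,0.2,2.7,2.2,0,0,0],[0,0.4,5.4,2.2,0,0,0],[0,0.4,5.4,2.2,0,0,0]])

```text
time: 6.07
tool_pos: [0.5934, -0.0987, 0.0721]
tool_rot: [3.14, -0.001, 1.868]
contact_force: [-0.1, 0.7, -0.6]
opening: 0.0004
grip_force: 0.0
```

Request:
step_arm(commands=[[0,0,0,-0.4,0,0,0],[0,0,0,-0.8,0,0,0],[0,0,0,-1.1,0,0,0],[0,0,0,-1.4,0,0,0],[0,0,0,-1.6,0,0,0]])

```text
time: 6.48
tool_pos: [0.5929, -0.1035, 0.0544]
tool_rot: [-3.142, -0.0, 1.865]
contact_force: [-1.1, -0.1, 2.8]
opening: 0.0008
grip_force: 1.3
```

Request:
step_arm(commands=[[0,0,0,-0.2,0,0,0],[0,0,0,-0.4,0,0,0],[0,0,0,-0.5,0,0,0],[0,0,0,-0.6,0,0,0],[0,0,0,-0.6,0,0,0]])

```text
time: 6.9
tool_pos: [0.593, -0.1033, 0.049]
tool_rot: [3.142, 0.001, 1.866]
contact_force: [-1.5, -2.8, 4.3]
opening: 0.0003
grip_force: 2.5
```

Next is cap2 at (0.5788,-0.0553), a shift of (-1.4, +4.8) cm.

Request:
step_arm(commands=[[0,0,0,1,0,0,0],[0,0,0,2.2,0,0,0],[0,-0.7,2.4,2.2,0,0,0],[0,-1.4,4.8,2.2,0,0,0],[0,-1.4,4.8,2.2,0,0,0]])

```text
time: 7.32
tool_pos: [0.5775, -0.0508, 0.0711]
tool_rot: [-3.141, -0.003, 1.868]
contact_force: [-0.1, 0.9, -0.5]
opening: 0.0005
grip_force: 0.0
```

Request:
step_arm(commands=[[0,0,0,-0.4,0,0,0],[0,0,0,-0.8,0,0,0],[0,0,0,-1.1,0,0,0],[0,0,0,-1.4,0,0,0],[0,0,0,-1.6,0,0,0]])

```text
time: 7.73
tool_pos: [0.579, -0.0553, 0.0542]
tool_rot: [-3.141, -0.0, 1.865]
contact_force: [-1.1, 0.3, 2.7]
opening: 0.0004
grip_force: 1.3
```

Request:
step_arm(commands=[[0,0,0,-0.2,0,0,0],[0,0,0,-0.4,0,0,0],[0,0,0,-0.5,0,0,0],[0,0,0,-0.6,0,0,0],[0,0,0,-0.6,0,0,0]])

```text
time: 8.15
tool_pos: [0.5791, -0.0552, 0.0489]
tool_rot: [3.141, 0.001, 1.866]
contact_force: [-1.6, -3.7, 4.8]
opening: 0.0004
grip_force: 2.4
```

Request:
step_arm(commands=[[0,0,0,1,0,0,0],[0,0,0,2.2,0,0,0],[0,-1.7,2.1,2.2,0,0,0],[0,-3.4,4.2,2.2,0,0,0],[0,-3.4,4.2,2.2,0,0,0]])

```text
time: 8.57
tool_pos: [0.5417, -0.0094, 0.0709]
tool_rot: [-3.139, -0.003, 1.868]
contact_force: [-0.2, 0.5, -0.0]
opening: 0.0005
grip_force: 0.0
```

Request:
step_arm(commands=[[0,0,0,-0.4,0,0,0],[0,0,0,-0.8,0,0,0],[0,0,0,-1.1,0,0,0],[0,0,0,-1.4,0,0,0],[0,0,0,-1.6,0,0,0]])

```text
time: 8.98
tool_pos: [0.5456, -0.0131, 0.0544]
tool_rot: [3.141, 0.0, 1.865]
contact_force: [-0.1, 0.4, 2.5]
opening: 0.0004
grip_force: 1.3
```

Request:
step_arm(commands=[[0,0,0,-0.2,0,0,0],[0,0,0,-0.4,0,0,0],[0,0,0,-0.5,0,0,0],[0,0,0,-0.6,0,0,0],[0,0,0,-0.6,0,0,0]])

```text
time: 9.4
tool_pos: [0.5454, -0.013, 0.049]
tool_rot: [3.141, 0.001, 1.866]
contact_force: [1.9, -0.5, 5.8]
opening: 0.0006
grip_force: 2.4
```

Next is cap0 at (0.4942,0.0235), a shift of (-5.1, +3.7) cm.

Request:
step_arm(commands=[[0,0,0,1,0,0,0],[0,0,0,2.2,0,0,0],[0,-2.5,1.8,2.2,0,0,0],[0,-5.1,3.7,2.2,0,0,0],[0,-5.1,3.7,2.2,0,0,0]])

```text
time: 9.82
tool_pos: [0.4878, 0.0269, 0.0703]
tool_rot: [-3.134, -0.004, 1.867]
contact_force: [-1.0, 0.1, -0.3]
opening: 0.0007
grip_force: 0.0
```

Request:
step_arm(commands=[[0,0,0,-0.4,0,0,0],[0,0,0,-0.8,0,0,0],[0,0,0,-1.1,0,0,0],[0,0,0,-1.4,0,0,0],[0,0,0,-1.6,0,0,0]])

```text
time: 10.23
tool_pos: [0.4946, 0.0238, 0.0543]
tool_rot: [3.141, 0.0, 1.865]
contact_force: [-0.8, 0.1, 2.8]
opening: 0.0004
grip_force: 1.3
```

Request:
step_arm(commands=[[0,0,0,-0.2,0,0,0],[0,0,0,-0.4,0,0,0],[0,0,0,-0.5,0,0,0],[0,0,0,-0.6,0,0,0],[0,0,0,-0.6,0,0,0]])

```text
time: 10.65
tool_pos: [0.4944, 0.024, 0.0489]
tool_rot: [3.141, 0.001, 1.866]
contact_force: [1.3, -1.8, 4.6]
opening: 0.0005
grip_force: 2.4
```

Request:
step_arm(commands=[[0,0,0,2,0,0,0],[0,0,0,6,0,0,0],[0,0,0,10,0,0,0],[0,0,0,14,0,0,0],[0,-2,3,16,0,0,0]])

```text
time: 11.07
tool_pos: [0.4777, 0.0516, 0.2131]
tool_rot: [3.134, 0.004, 1.862]
contact_force: [1.2, 0.4, 0.1]
opening: 0.0009
grip_force: 0.0
```

Request:
step_arm(commands=[[0,-2,4,0,0,0,0],[0,-4,8,0,0,0,0],[0,-5,11,0,0,0,0],[0,-6,14,0,0,0,0],[0,-7,17,0,0,0,0]])

```text
time: 11.48
tool_pos: [0.4022, 0.2259, 0.2086]
tool_rot: [-3.141, -0.0, 1.866]
contact_force: [0.6, 0.5, -0.1]
opening: 0.0003
grip_force: 0.0
```

```bash
python3 - <<'E'
from cell import *
from h import *
np.set_printoptions(precision=4,suppress=True)
I=cv2.cvtColor(read_camera("top"),cv2.COLOR_RGB2BGR);m=camera_model("top")
g=I.min(2);g0=cv2.imread("pics/top0.png").min(2)
for c in [(262,247),(277,227),(294,214),(313,209),(334,210),(358,220),(322,235),(298,242),(248,217)]:
    a,b=blob(g0,c)[0],blob(g,c)[0];print(c,b-a,onz(m,b,.05))
cv2.imwrite("pics/top1.png",cv2.resize(I[140:300,180:440],None,fx=3,fy=3))
S=cv2.cvtColor(read_camera("scene"),cv2.COLOR_RGB2BGR);cv2.imwrite("pics/scene1.png",cv2.resize(S[80:230,150:380],None,fx=3,fy=3))
E
```

```text
(262, 247) [ 0.0721 -0.0431] [0.4947 0.0231]
(277, 227) [-0.0643  0.2924] [ 0.5457 -0.0136]
(294, 214) [-0.1579  0.3041] [ 0.5783 -0.0557]
(313, 209) [-0.2831  0.3016] [ 0.5931 -0.1034]
(334, 210) [-0.6725  0.5927] [ 0.5889 -0.1564]
(358, 220) [-0.7747  0.3015] [ 0.567  -0.2152]
(322, 235) [0.0819 0.0275] [ 0.5292 -0.1278]
(298, 242) [0.1314 0.4093] [ 0.507  -0.0677]
(248, 217) [-0.0783 -0.6517] [0.5682 0.0598]
```

View pics/scene1.png

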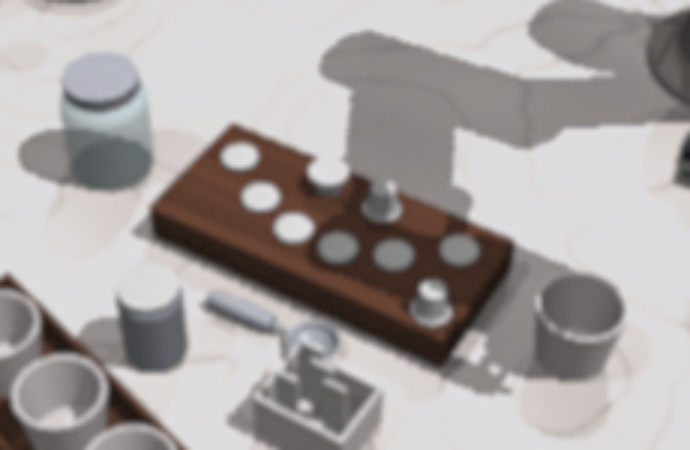

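View pics/top1.png

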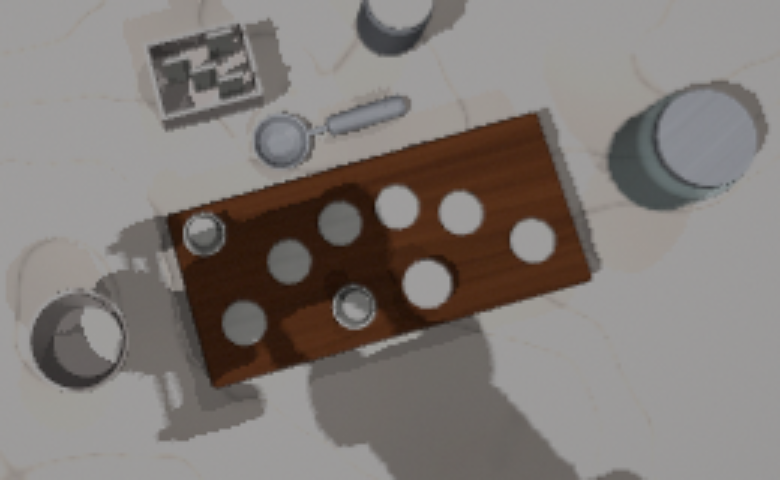

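All six lids lie flat on the wood in both crops. The row and the spares and pod have shifted by less than 1 px, and the other bystanders look undisturbed. The arm is clear, so I'll hand in.

```bash
python3 -c "
from cell import *
print(hand_in())"
```

```text
the job is handed in; nothing more can be done
None
```

I pressed all six capsules home in order from the jar's end (cap5 to cap0) at about 4–6 N each, saw nothing else displaced in the final pictures, and handed the job in at about 11.6 s; no verdict came back.

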